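Ready the skin-scan console for the next session

TASK

Get the skin-scan console ready: first lay the black handpiece down in the two-forked rest beside it, either way round. Then turn the left (focus) knob until its pointer stands squarely opposite the small raised metal tab, without shifting the tab; after that turn the right (light) knob until its pointer stands squarely at the one long mark of its scale. Last, tip the lever on top of the console fully over to the far side, and leave the other things where they stand.

Things in the scene. Friction and masses are not known exactly. Their poses are not given: they have to be found in the camera images.
- handpiece: Black wand-shaped treatment handpiece, 171 mm long, lying flat on its straight grip; a disc head at the -y end overhangs on one side. Origin on its underside; own y axis along its length, z up. The straight grip to take hold of is 24 mm wide (x), 26 mm high, 150 mm long (y -68 to +82 mm). Loose, 0.16 kg.
- handpiece_mid (a point): Point on the underside of the handpiece, midway along and across its straight grip, 3 mm in x and 7 mm in y from the body's origin; same axes as the handpiece.
- rest: Fixed rest: aluminium foot plate 150 x 70 x 8 mm with two white forks (at x = -52 and +52 mm, 16 mm thick). Channel along its x axis, 32 mm wide, wider at the top; floor 20 mm and fork tips 49 mm above the worktop; forks at most 60 mm wide outside. Between the forks 88 mm are free for the fingers, down to the foot plate. Origin: centre of the underside.
- rest_seat (a point): Middle of the channel's floor, 20 mm above the worktop; x along the channel, z up. A seated handpiece has handpiece_mid here.
- console: Fixed white wedge-shaped console, 140 mm deep (x), 220 mm wide (y), origin at the centre of its underside, front to -x. Its control panel slopes at 25 degrees, from 50 mm height at the front edge (x = -70 mm) to 96 mm at x = +30 mm; its normal leans towards the front. Behind it is a flat deck 96 mm high.
- focus (a joint): Angle (rad) of the left knob, the focus knob, about the panel's normal; grows counter-clockwise seen from in front of the panel; 0 when its pointer points straight up the slope. Range -1.6 to 1.6. Stays where it is left.
- focus_grip (a point): On the focus knob's axis, 22 mm above the panel. Axes turn with the knob: x along the grip bar to the pointer, z along the panel's normal. Black knob: skirt of 33 mm radius, 8 mm high; on it a straight grip bar 64 mm long (x), 16 mm wide (y), 8 to 32 mm above the panel. The pointer end has a small nose and a white line along the top.
- focus_tip (a point): Tip of the focus knob's pointer, 40 mm from its axis, 5 mm above the panel.
- focus_tab (a point): The preset: raised aluminium tab beside the focus knob's skirt, 11 mm long radially, 9 mm wide, 8 mm high, stiff, set anywhere round the upper side. The point lies 40 mm from the knob's axis at the tab's inner end, 5 mm above the panel, where the pointer's tip comes when it faces the tab.
- light (a joint): Angle (rad) of the right knob, the light knob; same sense and zero as the focus knob. Range -1.6 to 1.6. Stays where it is left.
- light_grip (a point): On the axis of the light knob, 22 mm above the panel; same shape and axes as the focus knob, 106 mm to its right.
- light_tip (a point): Tip of the light knob's pointer, 40 mm from its axis, 5 mm above the panel.
- light_mark (a point): The one long mark (15 mm, black, raised) of the light knob's scale of seven marks, the third counted from the right; the point lies on it 40 mm from the knob's axis, 5 mm above the panel.
- lever (a joint): Angle (rad) of the black lever on the deck of the console: 0 leaning to the front, 1.0 fully over to the far side. Stays where it is left, turns easily.
- lever_tip (a point): Centre of the black ball (26 mm) at the lever's end, 70 mm from its pivot; the pivot lies 116 mm above the worktop, at x = 50 mm, y = 0 of the console, and turns about the console's y axis.
- cotton_pads: Bystander: stack of white cotton pads, 58 mm across, 43 mm high. Origin under its centre.
- timer: Bystander: square white timer 62 mm with a round knob, 36 mm high. Origin under its centre.
- electrode: Bystander: white disc-shaped electrode head 45 mm across with a stem, 46 mm high. Origin under its centre.

How it is judged:
On the way, in this order (a step that is already met when the one before it is completed fails the run):
1. the handpiece lies in the rest, let go (x of handpiece_mid in the frame of rest_seat between -0.022 and 0.022 m and y of handpiece_mid in the frame of rest_seat between -0.007 and 0.007 m and z of handpiece_mid in the frame of rest_seat below 0.005 m and angle between the y axis of handpiece and the x axis of rest, either way round below 0.15 rad and contact force between handpiece and the fingers below 0.2 N), for 0.2 s.
2. the focus pointer stands at the tab, knob let go (distance between focus_tip and focus_tab below 0.006 m and contact force between console and the fingers below 0.2 N), for 0.2 s.
3. the light pointer stands at the long mark, knob let go (distance between light_tip and light_mark below 0.006 m and contact force between console and the fingers below 0.2 N), for 0.2 s.
4. the lever is fully over to the far side (value of joint lever above 0.85 rad), for 0.1 s.
At the end, for the whole second after the job is handed in: Handpiece at rest on the channel floor of both forks (within 22 mm along, 7 mm across, 5 mm in height, 0.15 rad, either way round), focus pointer's tip within 6 mm of the tab's point, light pointer's tip within 6 mm of the long mark's point, lever beyond 0.85 rad (x of handpiece_mid in the frame of rest_seat between -0.022 and 0.022 m and y of handpiece_mid in the frame of rest_seat between -0.007 and 0.007 m and z of handpiece_mid in the frame of rest_seat below 0.005 m and angle between the y axis of handpiece and the x axis of rest, either way round below 0.15 rad and linear speed of handpiece below 0.02 m/s and distance between focus_tip and focus_tab below 0.006 m and distance between light_tip and light_mark below 0.006 m and value of joint lever above 0.85 rad); the robot touches nothing.
It fails at once if the tab was shifted by more than 3 mm (distance of focus_tab from where it was at the start of the episode above 0.003 m).
It fails at once if a bystander (cotton pads, timer, electrode) was moved by more than 25 mm (distance of any of cotton_pads, timer, electrode from where it was at the start of the episode above 0.025 m).
It also fails if it takes over 66 s, if anything falls off the work surface, if the arm or the gripper's body presses on something with over 40 N, if the wrist force passes 120 N, or if a joint passes its speed limit or range.

ROBOT

A 7-joint arm with a two-finger parallel gripper is mounted at the origin on a cart in front of the work surface, level with it; the furniture and walls round the work are solid. World frame = base frame: x ahead of the robot, y to its left, z up, the work surface at z = 0. Lengths are in m, angles in rad, forces in N, time in s.
With the tool pointing down it reaches from about 0.425 to 0.925 m from the base axis. Payload 6.8 kg.
Tool frame: the origin (TCP) lies between the finger pads; the fingertips stand 17 mm ahead of it and the grasp point (between the pads) lies 2 mm behind it; z points along the fingers, y is the direction in which the jaws open and shut (so a half turn about z gives the same grasp; the last joint's range is limited). The gripper opens to 85 mm and grips with 20 to 120 N. Pads are 22 mm wide; open, the fingers measure 114 mm over their backs; the gripper's body (76 mm by 85 mm) begins 54 mm behind the grasp point. The pads swing forward as they close: fully open they stand 13 mm farther back than shut.
Start: joints at [-1.39, 0.477, 0.022, 1.555, -0.011, 1.109, -0.083], TCP at [0.192, 0.647, 0.248] pointing down, gripper open.
Joint ranges: [-2.96, 2.96], [-0.34, 2.1], [-1.41, 1.46], [0.24, 2.44], [-1.37, 4.51], [0.17, 1.92], [-2.96, 2.96]. Speed limits (rad/s): [2.39, 2.39, 3.14, 3.14, 3.14, 3.14, 3.14].

INTERFACE

Orientations are given as a unit quaternion [w, x, y, z].
In Python, from station import bot gives the robot as it stands. The module is installed in compiled form; this text tells all that it offers.
- The arm moves only by the tool carry_out, never from a script. Its argument "moves" is a list of rows, each a list of 3 entries, a list of its own where there are three numbers: the turn, a rotation vector about the tool's x, y, z in degrees, then the shift along the tool's x, y, z in cm, then the finger opening in cm, from 0 to 8.54. A call has 1 to 5 rows; each row is the pose to reach, as a shift and turn from the pose commanded when the call began, along the tool's axes at that moment; what a row does not reach only later rows make up. A row lasts 1/8 s, in which the tool goes at most 62.5 mm and 10.7 degrees, less where a joint would pass 70% of its speed; a pose out of reach is approached as far as the arm can. A call with a gripper value outside its range is refused whole. The fingers move at their own pace and stop on an object; "newtons" is the grip in N (left out, the last holds). Time passes only in rows, so rows that repeat a pose let the fingers close. It gives the time, the measured TCP pose, the force and the opening at its end, in the units of the state.
- bot.get_obs(): the state, without advancing time (a new reading comes with each control period).
- bot.read_camera(name): name is "scene" or "side" or "wrist"; returns the picture (400x640x3 uint8, red, green, blue); there is no depth.
- bot.camera_info(name): a dict with "vertical_fov" (degrees; the focal length in pixels is half the picture's height over the tangent of half this angle, whatever the lens; pixels are square), "cx", "cy" (the principal point, pixels), "k1" (the pictures are not rectified: a ray, as slopes to the right and down, at radius r is drawn at 1 + k1 r^2 times it, then the intrinsics apply), "position" and "attitude" of the camera in the world. Camera axes: x right, y up, looking along -z (the intrinsics and any distortion apply to the point x, -y, -z); pixel columns grow to the right and rows downward; lengths in m; the calibration is good to about 2 mm. A picture is of the moment at which its call begins: read the wrist's pose just before it. camera_info takes no time and is no camera call; for the wrist camera it gives the pose at the moment of the call.
- bot.hand_in(): hands the job in, once; it reports no verdict.
Trained networks look in the newest picture that a camera, given by its name, has taken for a name from the list of things; names that differ only in an ending like _2 or _b are one class to them, and where a whole thing is asked for, a point or a joint stands for the part that bears it (a point fixed in the world has none). Each returns a list of dicts, best first, with "score" (0 to 1); they miss things now and then, are a little off and sometimes report something else, mostly with a low value. They report only what shows in the picture. A call takes as long as a camera call.
- bot.silhouettes(label, camera): "region" (400x640 bool, what is visible of it) and "location" ([column, row] in pixels, amid what is visible of it).
The state is a dict: "t": time; "q": joint angles; "joint_vel": joint speeds; "joint_torque": joint torques, N m; "eef_pos": TCP position; "tool_rot": TCP orientation; "contact_force": force on the tool from outside, world axes, zero at the start; "torque": the same for the moment, N m; "gripper_width": opening from 0.0 (shut) to 1.0 (fully open).
Only numpy, scipy, OpenCV 4.12 (cv2) and the standard library are available. Lean on these libraries where they do the work, as an engineer would, in place of code of your own. Each camera call takes 0.05 s, during which the arm holds its last target. There are 200 camera calls.

## Working session

There is one attempt and no reset: what is moved stays moved. The work goes in short steps, Python scripts to look and compute and a tool call to move; the robot and the scene stay as the last step left them, time stands still between calls to the robot, and variables do not carry over. Pictures are saved under pics/ and viewed, about 8 in all and at most 12, crops included, and the job is handed in when it is done.

Besides the shell and the picture viewer there is one more tool, called after ">>>" as a command line: name --argument value ..., lists and objects as JSON in quotes. carry_out: Moves the arm, as the interface text tells. Its arguments: {"type":"object","properties":{"moves":{"type":"array"},"newtons":{"type":"number"}},"required":["moves"]}

```bash
mkdir -p pics; cat > h.py <<'E'
import numpy as np, cv2
from scipy.spatial.transform import Rotation as R
from station import bot
def rot(a):
    a=np.array(a,float)
    return a if a.shape==(3,3) else R.from_quat(a[[1,2,3,0]]).as_matrix()
def K(i):
    return 200/np.tan(np.radians(i["vertical_fov"])/2)
def proj(i,P):
    P=np.atleast_2d(P); p=(P-np.array(i["position"]))@rot(i["attitude"])
    s=np.c_[p[:,0]/-p[:,2],p[:,1]/p[:,2]]; r2=(s**2).sum(1,keepdims=True)
    return s*(1+i["k1"]*r2)*K(i)+[i["cx"],i["cy"]]
def ray(i,uv):
    d=(np.atleast_2d(uv).astype(float)-[i["cx"],i["cy"]])/K(i); s=d.copy()
    for _ in range(30): s=d/(1+i["k1"]*(s**2).sum(1,keepdims=True))
    v=np.c_[s[:,0],-s[:,1],-np.ones(len(s))]@rot(i["attitude"]).T
    return np.array(i["position"]),v
def onz(i,uv,z):
    o,v=ray(i,uv); return o+v*((z-o[2])/v[:,2])[:,None]
def pic(n,f):
    im=bot.read_camera(n); cv2.imwrite("pics/"+f,im[:,:,::-1]); return im
def tcp():
    o=bot.get_obs(); return np.array(o["eef_pos"]),rot(o["tool_rot"])
E
python3 - <<'E'
from h import *
o=bot.get_obs(); print({k:np.round(v,3) for k,v in o.items()})
for c in ["scene","side","wrist"]:
    i=bot.camera_info(c); print(c,{k:np.round(v,3) for k,v in i.items()})
a=pic("scene","s0.png");b=pic("side","d0.png")
for c in ["scene","side"]:
  i=bot.camera_info(c)
  for l in ["handpiece","rest","console","focus","light","focus_tab","light_mark","lever","cotton_pads","timer","electrode"]:
    try:
      for d in bot.silhouettes(l,c)[:2]:
        print(c,l,round(d["score"],2),np.round(d["location"]),d["region"].sum(),np.round(onz(i,d["location"],0.02)[0],3))
    except Exception as e: print(l,e)
E
```

```text
{'t': np.float64(0.0), 'q': array([-1.39 ,  0.478,  0.022,  1.556, -0.011,  1.109, -0.083]), 'joint_vel': array([-0.001,  0.   , -0.001,  0.002,  0.001, -0.001,  0.001]), 'joint_torque': array([ 0.0000e+00, -5.9645e+01,  1.6080e+00, -2.8120e+01,  1.2000e-02,
        9.0000e-03, -0.0000e+00]), 'eef_pos': array([0.192, 0.647, 0.247]), 'tool_rot': array([-0.   ,  0.144,  0.99 , -0.001]), 'contact_force': array([-0.28 ,  0.172, -0.258]), 'torque': array([-0.024,  0.014, -0.046]), 'gripper_width': np.float64(1.002)}
scene {'vertical_fov': np.float64(46.727), 'cx': np.float64(325.613), 'cy': np.float64(207.198), 'k1': np.float64(-0.129), 'position': array([-0.185, -0.409,  0.693]), 'attitude': array([ 0.776,  0.411, -0.227, -0.421])}
side {'vertical_fov': np.float64(48.611), 'cx': np.float64(316.232), 'cy': np.float64(197.283), 'k1': np.float64(-0.023), 'position': array([0.254, 0.666, 0.715]), 'attitude': array([-0.167, -0.071,  0.413,  0.892])}
wrist {'vertical_fov': np.float64(60.487), 'cx': np.float64(322.831), 'cy': np.float64(190.43), 'k1': np.float64(-0.067), 'position': array([0.12
[... 550 characters left out ...]
] 603 [ 0.365 -0.183  0.02 ]
scene electrode 0.6 [314. 221.] 193 [0.587 0.12  0.02 ]
scene electrode 0.48 [252. 231.] 1282 [0.472 0.223 0.02 ]
side handpiece 0.78 [354. 237.] 836 [ 0.413 -0.004  0.02 ]
side rest 0.87 [275. 321.] 2796 [0.483 0.253 0.02 ]
side focus 0.85 [294. 198.] 541 [ 0.588 -0.076  0.02 ]
side light 0.97 [311. 171.] 477 [ 0.587 -0.191  0.02 ]
side light 0.73 [356. 240.] 865 [0.408 0.003 0.02 ]
side light_mark 0.8 [289. 194.] 6200 [ 0.604 -0.085  0.02 ]
side lever 0.64 [284. 146.] 166 [ 0.703 -0.274  0.02 ]
side cotton_pads 0.62 [339. 341.] 1135 [0.362 0.25  0.02 ]
side timer 0.78 [393. 194.] 531 [ 0.368 -0.18   0.02 ]
side electrode 0.78 [248. 260.] 290 [0.597 0.142 0.02 ]
```

```bash
python3 - <<'E'
import cv2
a=cv2.imread("pics/s0.png")[160:360,180:447];cv2.imwrite("pics/s0c.png",cv2.resize(a,(800,600),interpolation=cv2.INTER_CUBIC))
b=cv2.imread("pics/d0.png")[120:380,210:450];cv2.imwrite("pics/d0c.png",cv2.resize(b,(554,600),interpolation=cv2.INTER_CUBIC))
E
```

```text
(no output)
```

View pics/s0c.png

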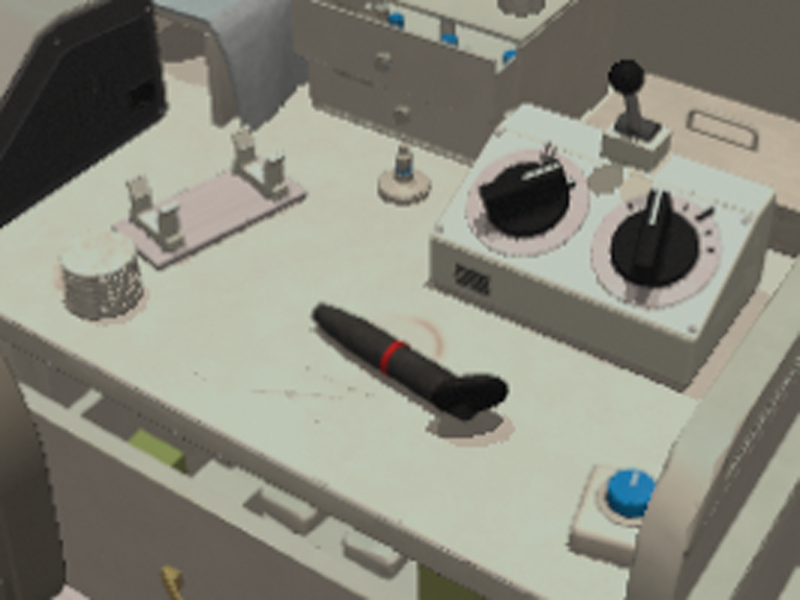

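View pics/d0c.png

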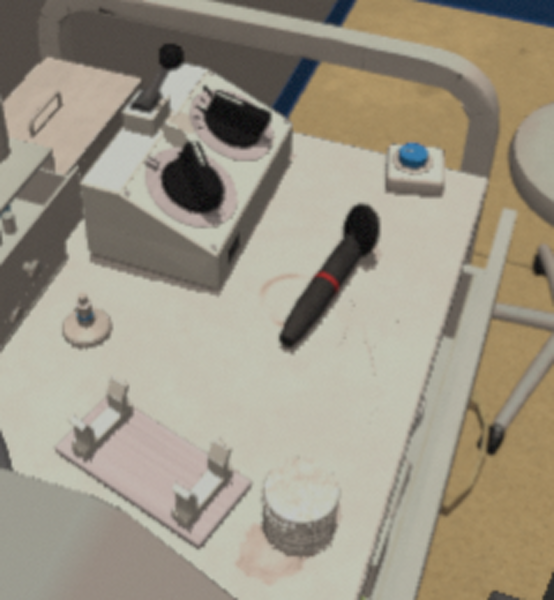

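```bash
cat >> h.py <<'E'
from scipy.optimize import least_squares
def sc(p): return np.array(p)/3+[180,160]
def sd(p): return np.array(p)/(554/240)+[210,120]
def place(p,L):
    c,s=np.cos(p[2]),np.sin(p[2]); return np.array(L)@np.array([[c,s,0],[-s,c,0],[0,0,1]])+[p[0],p[1],0]
def fit(p0,obs):
    f=lambda p:np.concatenate([(proj(i,place(p,L))-uv).ravel() for i,L,uv in obs])
    r=least_squares(f,p0,loss="soft_l1"); return r.x,np.round(f(r.x).reshape(-1,2),1)
E
python3 - <<'E'
from h import *
S=bot.camera_info("scene");D=bot.camera_info("side")
# rest
A,B,C=[-.075,.035,.008],[-.075,-.035,.008],[.075,-.035,.008]; E=[.075,.035,.008]
# scene: far-left (113,228), near(160,265), right(305,193); side: (57,450) (200,541) (250,485)
r=fit([.48,.245,.2],[(S,[A,B,C],sc([[113,228],[160,265],[305,193]])),(D,[E,A,B],sd([[57,450],[200,541],[250,485]]))])
print("rest",np.round(r[0],4),r[1].tolist())
h=[.05,.11]
c=fit([.62,-.07,0],[(S,[[-.07,.11,.05],[-.07,-.11,.05],[.07,.11,.096],[-.07,.11,0],[-.07,-.11,0]],sc([[436,237],[690,333],[525,105],[430,285],[683,385]])),
 (D,[[-.07,.11,0],[.07,.11,0],[.07,.11,.096]],sd([[218,290],[90,255],[85,180]]))])
print("console",np.round(c[0],4),c[1].tolist())
for z in [.013]:
  print(np.round(onz(S,sc([[318,314],[392,356],[440,386]]),z),4).tolist())
  print(np.round(onz(D,sd([[290,337],[328,281],[350,247]]),z),4).tolist())
for n,i in (("scene",S),("side",D)):
  (bot.read_camera(n))
  m=bot.silhouettes("handpiece",n)[0]["region"]; v,u=np.nonzero(m)
  P=onz(i,np.c_[u,v],.013)[:,:2]; m0=P.mean(0);w=np.linalg.svd(P-m0,full_matrices=False)[2][0]
  t=(P-m0)@w; print(n,"hp",m0.round(4),w.round(3),t.min(),t.max())
E
```

```text
rest [ 0.4871  0.244  -0.2425] [[-1.1, -1.4], [-0.8, -0.3], [0.6, -1.6], [-1.5, -1.8], [0.6, 0.9], [1.7, -3.4]]
console [ 0.5792 -0.0667 -0.0031] [[-2.8, -1.1], [1.7, 3.0], [-0.5, -1.8], [-0.9, -0.0], [1.3, 3.1], [0.7, 0.5], [-0.5, -0.8], [-2.3, -0.3]]
[[0.4238, 0.0842, 0.013], [0.4165, 0.0129, 0.013], [0.4096, -0.0323, 0.013]]
[[0.4253, 0.0838, 0.013], [0.4143, 0.005, 0.013], [0.4079, -0.0471, 0.013]]
scene hp [ 0.417  -0.0031] [-0.072 -0.997] -0.09531991490006361 0.07086358188785417
side hp [ 0.4139 -0.0091] [0.132 0.991] -0.10419977891393528 0.10344847184782383
```

```bash
cat >> h.py <<'E'
def down(a):  # tool z down, tool y at world angle a (deg)
    a=np.radians(a); y=np.array([np.cos(a),np.sin(a),0]); z=np.array([0,0,-1.]); return np.c_[np.cross(y,z),y,z]
def goal(pos,Rt):
    p,r=tcp(); print("t",round(float(bot.get_obs()["t"]),2),"tcp",p.round(4),"turn",np.degrees(R.from_matrix(r.T@Rt).as_rotvec()).round(2),"shift cm",((r.T@(np.array(pos)-p))*100).round(2))
E
python3 -c "
from h import *
goal([.417,.015,.16],down(-7))"
```

```text
t 1.4 tcp [0.1922 0.6471 0.2483] turn [-0.    0.   80.45] shift cm [-39.55 -54.19   8.83]
```

>>> carry_out --moves '[[[0,0,80.5],[-39.5,-54.2,8.8],8.54],[[0,0,80.5],[-39.5,-54.2,8.8],8.54],[[0,0,80.5],[-39.5,-54.2,8.8],8.54],[[0,0,80.5],[-39.5,-54.2,8.8],8.54],[[0,0,80.5],[-39.5,-54.2,8.8],8.54]]'

```text
t: 2.02
eef_pos: [0.2965, 0.3533, 0.2077]
tool_rot: [-0.0, 0.578, 0.816, 0.001]
contact_force: [1.1, -0.0, 0.1]
gripper_width: 1.001
```

```bash
python3 -c "
from h import *
goal([.417,.015,.16],down(-7))"
```

```text
t 2.02 tcp [0.2965 0.3533 0.2077] turn [ 0.03 -0.05 26.38] shift cm [-35.91   0.14   4.74]
```

>>> carry_out --moves '[[[0,0,26.4],[-35.9,0.1,4.7],8.54],[[0,0,26.4],[-35.9,0.1,4.7],8.54],[[0,0,26.4],[-35.9,0.1,4.7],8.54],[[0,0,26.4],[-35.9,0.1,4.7],8.54],[[0,0,26.4],[-35.9,0.1,4.7],8.54]]'

```text
t: 2.65
eef_pos: [0.4021, 0.0622, 0.1674]
tool_rot: [0.0, 0.747, 0.665, 0.001]
contact_force: [1.5, 0.9, 1.0]
gripper_width: 1.001
```

```bash
python3 - <<'E'
from h import *
goal([.417,.015,.16],down(-7))
W=bot.camera_info("wrist"); a=pic("wrist","w0.png")
print(np.round(W["position"],3),np.round(rot(W["attitude"])[:,2],2))
for l in ["handpiece","rest","focus","light","focus_tab","light_mark","lever"]:
  for d in bot.silhouettes(l,"wrist")[:2]: print(l,round(d["score"],2),d["location"],d["region"].sum())
E
```

```text
t 2.65 tcp [0.4021 0.0622 0.1674] turn [ 0.09 -0.08  0.38] shift cm [-4.51  2.03  0.74]
[0.411 0.137 0.292] [0.03 0.29 0.96]
handpiece 0.8 [345.1, 258.8] 6095
handpiece 0.21 [548.3, 273.0] 6429
focus 0.68 [551.1, 272.6] 6182
light 0.86 [510.8, 390.3] 627
focus_tab 0.73 [616.8, 275.8] 297
light_mark 0.84 [560.2, 249.5] 27636
```

View pics/w0.png

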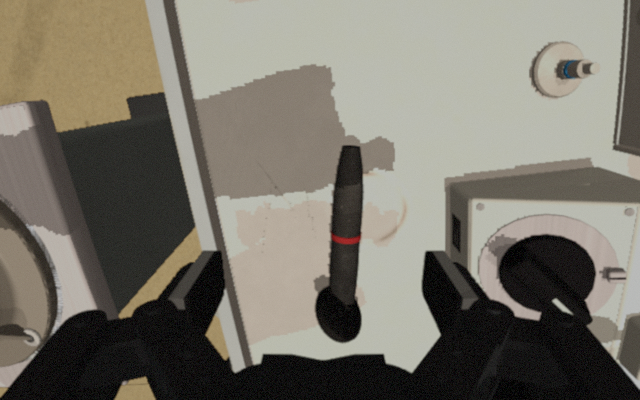

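```bash
python3 - <<'E'
from h import *
W=bot.camera_info("wrist")
m=bot.silhouettes("handpiece","wrist")[0]["region"]
uv=[]
for v in range(150,300,10):
    u=np.nonzero(m[v])[0]; u=u[(u>300)&(u<400)]
    if len(u): uv.append([u.mean(),v]); print(v,u.min(),u.max(),end="; ")
P=onz(W,uv,.015)[:,:2]; print(P.round(4).tolist())
tail=onz(W,[[350,146]],.013)[0,:2]; c=np.polyfit(P[3:13,1],P[3:13,0],1); d=np.array([c[0],1])/np.hypot(c[0],1)
print("tail",tail,"dir",d,np.degrees(np.arctan2(d[1],d[0])))
mid=tail-75e-3*d; mid[0]=np.polyval(c,mid[1]); print("mid",mid)
g=mid+.01*d
goal([g[0],g[1],.1],down(np.degrees(np.arctan2(d[1],d[0]))-90))
goal([g[0],g[1],.02],down(np.degrees(np.arctan2(d[1],d[0]))-90))
E
```

```text
150 341 359; 160 339 360; 170 336 362; 180 335 362; 190 334 362; 200 333 362; 210 332 361; 220 331 361; 230 330 360; 240 331 359; 250 330 358; 260 330 358; 270 328 356; 280 329 356; 290 320 355; [[0.4265, 0.0872], [0.4253, 0.079], [0.4241, 0.0706], [0.4229, 0.0621], [0.4217, 0.0534], [0.4204, 0.0446], [0.4187, 0.0356], [0.4174, 0.0265], [0.4157, 0.0172], [0.4148, 0.0076], [0.413, -0.0021], [0.412, -0.0121], [0.4092, -0.0221], [0.4087, -0.0325], [0.403, -0.0427]]
tail [0.42691412 0.09013547] dir [0.15492489 0.98792625] 81.08755974479568
mid [0.41579549 0.016041  ]
t 3.1 tcp [0.4011 0.0651 0.1672] turn [ 0.   -0.03  2.42] shift cm [-3.71  2.05  6.72]
t 3.1 tcp [0.4011 0.0651 0.1672] turn [ 0.   -0.03  2.42] shift cm [-3.71  2.05 14.72]
```

>>> carry_out --moves '[[[0,0,2.4],[-4.0,2.1,6.0],8.54],[[0,0,2.4],[-4.0,2.1,6.0],8.54],[[0,0,2.4],[-4.0,2.1,10.0],8.54],[[0,0,2.4],[-4.0,2.1,10.0],8.54]]'

```text
t: 3.6
eef_pos: [0.4157, 0.0218, 0.0655]
tool_rot: [-0.001, 0.76, 0.649, -0.002]
contact_force: [-0.0, -0.6, 0.2]
gripper_width: 0.998
```

```bash
python3 - <<'E'
from h import *
a=pic("wrist","w1.png")
W=bot.camera_info("wrist")
goal([.4175,.0235,.02],down(-8.9))
ds=bot.silhouettes("handpiece","wrist"); print([d["score"] for d in ds])
m=ds[0]["region"]
for v in range(60,400,30):
    u=np.nonzero(m[v])[0]
    if len(u): print(v,u.min(),u.max(),onz(W,[[u.mean(),v]],.015)[0].round(4))
E
```

```text
t 3.65 tcp [0.4167 0.0219 0.0668] turn [-0.15  0.06 -0.1 ] shift cm [0.17 0.07 4.68]
[0.71, 0.43]
120 310 345 [0.4284 0.0792 0.015 ]
150 308 349 [0.4265 0.0639 0.015 ]
180 304 351 [0.4235 0.048  0.015 ]
210 304 351 [0.4209 0.0312 0.015 ]
240 305 351 [0.4184 0.0133 0.015 ]
270 306 350 [ 0.4155 -0.0057  0.015 ]
300 306 349 [ 0.4121 -0.0259  0.015 ]
330 296 347 [ 0.405  -0.0472  0.015 ]
```

>>> carry_out --moves '[[[0,0,0],[0.1,0.2,4.6],8.54],[[0,0,0],[0.1,0.2,4.6],8.54],[[0,0,0],[0.1,0.2,4.6],1.0],[[0,0,0],[0.1,0.2,4.6],1.0],[[0,0,0],[0.1,0.2,4.6],1.0]]' --newtons 50

```text
t: 4.32
eef_pos: [0.4203, 0.0225, 0.0222]
tool_rot: [0.0, 0.761, 0.649, 0.001]
contact_force: [-0.2, -0.2, 0.8]
gripper_width: 0.38
```

>>> carry_out --moves '[[[0,0,0],[0,0,0],1.0],[[0,0,0],[0,0,0],1.0],[[0,0,0],[0,0,-4],1.0],[[0,0,0],[0,0,-10],1.0],[[0,0,0],[0,0,-12],1.0]]'

```text
t: 4.95
eef_pos: [0.4206, 0.0223, 0.1437]
tool_rot: [0.0, 0.761, 0.649, 0.002]
contact_force: [0.5, 1.4, -2.5]
gripper_width: 0.273
```

```bash
python3 - <<'E'
from h import *
import sys
S=bot.camera_info("scene");D=bot.camera_info("side")
pic("side","d1.png"); print(bot.get_obs()["gripper_width"])
goal([.487,.244,.14],down(76.1))
E
```

```text
0.27142118258972636
t 5.0 tcp [0.4213 0.0224 0.1446] turn [ 3.50e-01  4.00e-02 -8.52e+01] shift cm [22.92  2.98  0.55]
```

>>> carry_out --moves '[[[0,0,-85.2],[22.9,2.9,-1],1.0],[[0,0,-85.2],[22.9,2.9,-1],1.0],[[0,0,-85.2],[22.9,2.9,-1],1.0],[[0,0,-85.2],[22.9,2.9,-1],1.0],[[0,0,-85.2],[22.9,2.9,-1],1.0]]'

```text
t: 5.62
eef_pos: [0.4841, 0.2483, 0.1501]
tool_rot: [-0.0, 0.38, 0.925, 0.001]
contact_force: [-0.2, -2.0, -2.5]
gripper_width: 0.268
```

```bash
python3 - <<'E'
from h import *
goal([.478,.246,.15],down(76.1))
E
```

```text
t 5.62 tcp [0.4841 0.2483 0.1501] turn [  0.06  -0.06 -30.75] shift cm [ 0.27 -0.59  0.01]
```

>>> carry_out --moves '[[[0,0,-30.8],[0.3,-0.6,0],1.0],[[0,0,-30.8],[0.3,-0.6,0],1.0],[[0,0,-30.8],[0.3,-0.6,0],1.0],[[0,0,-30.8],[0.3,-0.6,0],1.0],[[0,0,-30.8],[0.3,-0.6,0],1.0]]'

```text
t: 6.25
eef_pos: [0.4776, 0.2414, 0.1505]
tool_rot: [-0.0, 0.128, 0.992, -0.0]
contact_force: [0.8, 0.7, -1.8]
gripper_width: 0.266
```

```bash
python3 - <<'E'
from h import *
goal([.478,.246,.15],down(76.1)); 
pic("wrist","w2.png")
goal([.478,.246,.15],down(76.1))
W=bot.camera_info("wrist"); 
for l in ["handpiece","rest"]:
  for d in bot.silhouettes(l,"wrist")[:2]: print(l,round(d["score"],2),d["location"],d["region"].sum())
c=place([.487,.244,-.2425],[[-.075,.035,.008],[-.075,-.035,.008],[.075,-.035,.008],[.075,.035,.008]])
print(proj(W,c).round(0).tolist(), dict(p=np.round(W["position"],4),a=np.round(W["attitude"],5)))
E
```

```text
t 6.25 tcp [0.4776 0.2414 0.1505] turn [-0.04 -0.05 -0.84] shift cm [0.08 0.46 0.05]
t 6.3 tcp [0.4777 0.2415 0.1506] turn [-0.03 -0.04 -0.8 ] shift cm [0.09 0.45 0.06]
handpiece 0.71 [325.0, 237.3] 13536
rest 0.83 [355.8, 143.1] 5067
[[374.0, 96.0], [281.0, 97.0], [290.0, 273.0], [369.0, 272.0]] {'p': array([0.4055, 0.2608, 0.2755]), 'a': array([ 0.78325, -0.11781, -0.09079,  0.60365])}
```

View pics/w2.png

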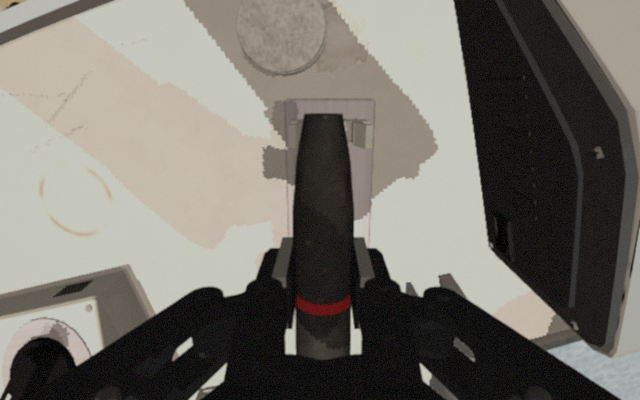

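```bash
python3 - <<'E'
from h import *
W=bot.camera_info("wrist")
a=cv2.imread("pics/w2.png"); 
cv2.imwrite("pics/w2c.png",cv2.resize(a[85:255,250:410],(564,600),interpolation=cv2.INTER_CUBIC))
P=onz(W,[[287,99],[375,99],[288.5,235],[370,235]],.008)[:,:2]
print(P.round(4).tolist())
l,r=P[2]-P[0],P[3]-P[1]
print([np.degrees(np.arctan2(v[1],v[0])).round(2) for v in (l,r,P[0]-P[1])],np.linalg.norm(P[0]-P[1]))
m=bot.silhouettes("handpiece","wrist")[0]["region"]
uv=[[np.nonzero(m[v])[0].mean(),v] for v in range(150,240,10)]
H=onz(W,uv,.141)[:,:2]; print(H.round(4).tolist(),np.degrees(np.arctan2(*(H[0]-H[-1])[::-1])))
print("tail",onz(W,[[325,113]],.143))
E
```

```text
[[0.4083, 0.2321], [0.4252, 0.2968], [0.5164, 0.2017], [0.5341, 0.2689]]
[np.float64(-15.75), np.float64(-14.37), np.float64(-104.64)] 0.06678192333016271
[[0.4295, 0.2545], [0.4334, 0.2535], [0.4374, 0.2525], [0.4415, 0.2516], [0.4455, 0.2503], [0.4497, 0.249], [0.4541, 0.2483], [0.4584, 0.2469], [0.4628, 0.2458]] 165.29588201707364
tail [[0.41561038 0.25914815 0.143     ]]
```

View pics/w2c.png

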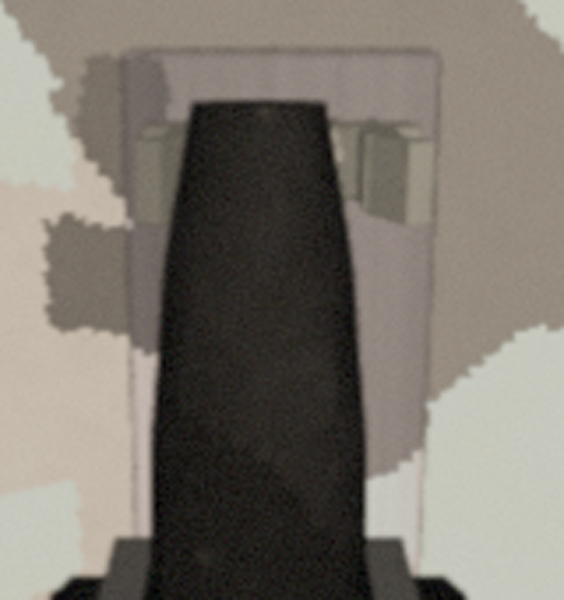

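```bash
python3 - <<'E'
from h import *
W=bot.camera_info("wrist")
P=onz(W,[[284.9,99],[374.7,99.1],[288.3,238],[368.4,238]],.008)[:,:2]
f=[P[2]-P[0],P[3]-P[1]]; print(P.round(4).tolist(),[np.degrees(np.arctan2(v[1],v[0])).round(2) for v in (f[0],f[1],P[0]-P[1])],np.linalg.norm(P[0]-P[1]))
a=np.radians(-14.6); x=np.array([np.cos(a),np.sin(a)]);y=np.array([-x[1],x[0]])
e=(P[0]+P[1])/2; c=e+.075*x; mid=P.mean(0); c=mid+x*((c-mid)@x); print("centre",c)
print("fork px",proj(W,np.c_[[c-.052*x+.03*y,c-.052*x-.03*y],[.049,.049]]))
H=np.array([.4628,.2458]); print("hp axis lateral off",(H-c)@y,"tcp off", (tcp()[0][:2]-c)@y,(tcp()[0][:2]-c)@x,"tail",(np.array([.4156,.2591])-c)@x)
print(tcp()[0])
E
```

```text
[[0.408, 0.2306], [0.4253, 0.2966], [0.5192, 0.2008], [0.5366, 0.267]] [np.float64(-15.03), np.float64(-14.86), np.float64(-104.68)] 0.06816994738584632
centre [0.4891049  0.24436138]
fork px [[375.67663011 137.0607847 ]
 [285.03860251 137.12367147]]
hp axis lateral off -0.005238494717867188 tcp off -0.005345174797288273 -0.010200758818896124 tail -0.07484652292197624
[0.47788618 0.2417601  0.15096437]
```

>>> carry_out --moves '[[[0,0,0],[0,0.5,0],1.0],[[0,0,0],[0,0.5,4],1.0],[[0,0,0],[0,0.5,7],1.0],[[0,0,0],[0,0.5,7.5],1.0],[[0,0,0],[0,0.5,7.5],1.0]]'

```text
t: 7.08
eef_pos: [0.4796, 0.2469, 0.0765]
tool_rot: [0.0, 0.127, 0.992, 0.0]
contact_force: [0.9, -0.4, -1.3]
gripper_width: 0.271
```

```bash
python3 - <<'E'
from h import *
p,r=tcp(); c=np.array([.4891,.2444]); a=np.radians(-14.8); x=np.array([np.cos(a),np.sin(a)]);y=np.array([-x[1],x[0]])
print(p,(p[:2]-c)@x,(p[:2]-c)@y, np.degrees(np.arctan2(r[1,1],r[0,1])))
a=pic("wrist","w3.png");cv2.imwrite("pics/w3c.png",cv2.resize(cv2.imread("pics/w3.png")[60:300,200:440],(600,600),interpolation=cv2.INTER_CUBIC))
E
```

```text
[0.47962314 0.24686031 0.07649779] -0.00979092545015894 -4.2135494800990175e-05 75.44603612211678
```

View pics/w3c.png

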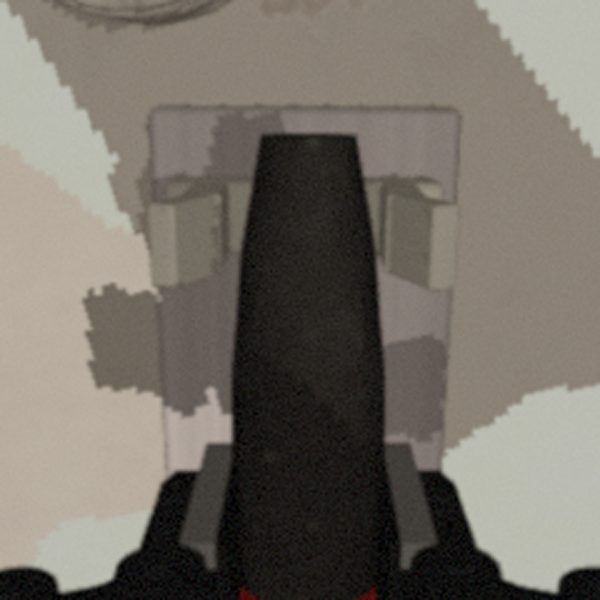

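>>> carry_out --moves '[[[0,0,0],[0,0,1.5],1.0],[[0,0,0],[0,0,2.8],1.0],[[0,0,0],[0,0,3.3],1.0],[[0,0,0],[0,0,3.4],1.0],[[0,0,0],[0,0,3.4],1.0]]'

```text
t: 7.75
eef_pos: [0.4788, 0.2463, 0.0421]
tool_rot: [-0.001, 0.127, 0.992, -0.0]
contact_force: [-2.5, -0.9, 2.7]
gripper_width: 0.268
```

>>> carry_out --moves '[[[0,0,0],[0,0,0],6],[[0,0,0],[0,0,0],6],[[0,0,0],[0,0,-1],6],[[0,0,0],[0,0,-6],6],[[0,0,0],[0,0,-12],6]]'

```text
t: 8.38
eef_pos: [0.4787, 0.2462, 0.1632]
tool_rot: [-0.001, 0.127, 0.992, -0.001]
contact_force: [0.9, 0.7, -0.0]
gripper_width: 0.702
```

```bash
python3 - <<'E'
from h import *
D=bot.camera_info("side");S=bot.camera_info("scene")
a=pic("side","d2.png");b=pic("wrist","w4.png"); W=bot.camera_info("wrist")
A=cv2.imread("pics/d2.png")[240:380,210:370];B=cv2.imread("pics/w4.png")
cv2.imwrite("pics/m1.png",np.vstack([cv2.resize(A,(343,300),interpolation=cv2.INTER_CUBIC).copy() if 0 else cv2.copyMakeBorder(cv2.resize(A,(343,300),interpolation=cv2.INTER_CUBIC),0,0,0,137,cv2.BORDER_CONSTANT),cv2.resize(B,(480,300))]))
m=bot.silhouettes("handpiece","wrist")[0]; print(m["score"],m["location"])
m=m["region"]; uv=[[np.nonzero(m[v])[0].mean(),v] for v in range(120,260,20) if m[v].any()]
H=onz(W,uv,.033)[:,:2]; c=np.array([.4891,.2444]); t=np.radians(-14.8); x=np.array([np.cos(t),np.sin(t)]);y=np.array([-x[1],x[0]])
print(((H-c)@np.c_[x,y]).round(4).tolist(),np.nonzero(m.any(1))[0][[0,-1]])
E
```

```text
0.72 [315.4, 218.0]
[[-0.0555, -0.0006], [-0.0404, -0.0002], [-0.0249, -0.0003], [-0.0088, -0.0003], [0.0079, 0.0001], [0.0252, -0.0004], [0.0432, -0.0004]] [ 94 314]
```

View pics/m1.png

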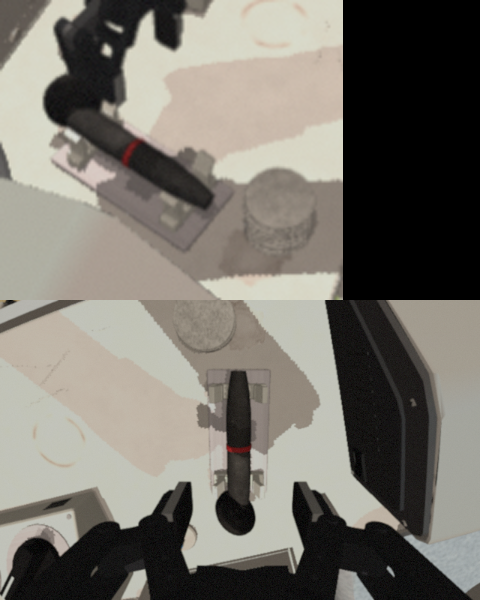

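```bash
cat >> h.py <<'E'
def panelR(a,yaw=0.0): # tool z into panel, tool y at panel angle a deg (ccw from upslope)
    c,s=np.cos(np.radians(25)),np.sin(np.radians(25)); a=np.radians(a)
    u=np.array([c,0,s]);l=np.array([0,1.,0]);n=np.array([-s,0,c])
    y=u*np.cos(a)+l*np.sin(a); M=np.c_[np.cross(y,-n),y,-n]
    return R.from_euler("z",yaw).as_matrix()@M
E
python3 - <<'E'
from h import *
goal([.495,-.12,.213],panelR(0))
E
```

```text
t 8.53 tcp [0.4815 0.2478 0.1661] turn [-20.77 -16.42  74.14] shift cm [-10.58 -35.23  -4.85]
```

>>> carry_out --moves '[[[0,0,0],[0,0,-4.8],6],[[-20.8,-16.4,74.1],[-10.6,-35.2,-4.8],6],[[-20.8,-16.4,74.1],[-10.6,-35.2,-4.8],6],[[-20.8,-16.4,74.1],[-10.6,-35.2,-4.8],6],[[-20.8,-16.4,74.1],[-10.6,-35.2,-4.8],6]]'

```text
t: 9.15
eef_pos: [0.4882, -0.0055, 0.2098]
tool_rot: [0.089, 0.463, 0.878, 0.087]
contact_force: [1.4, 0.0, 0.2]
gripper_width: 0.702
```

```bash
python3 - <<'E'
from h import *
goal([.495,-.12,.213],panelR(0))
E
```

```text
t 9.15 tcp [ 0.4882 -0.0055  0.2098] turn [-9.79 -7.27 33.41] shift cm [-9.88 -5.76 -0.96]
```

>>> carry_out --moves '[[[-9.8,-7.3,33.4],[-9.9,-5.8,-1],6],[[-9.8,-7.3,33.4],[-9.9,-5.8,-1],6],[[-9.8,-7.3,33.4],[-9.9,-5.8,-1],6],[[-9.8,-7.3,33.4],[-9.9,-5.8,-1],6],[[-9.8,-7.3,33.4],[-9.9,-5.8,-1],6]]'

```text
t: 9.78
eef_pos: [0.4952, -0.1179, 0.2131]
tool_rot: [0.152, 0.688, 0.693, 0.152]
contact_force: [-0.3, -0.3, -0.3]
gripper_width: 0.702
```

```bash
python3 - <<'E'
from h import *
goal([.495,-.12,.213],panelR(0))
pic("wrist","w5.png");W=bot.camera_info("wrist")
goal([.495,-.12,.213],panelR(0))
import pickle; pickle.dump(W,open("w5.pkl","wb"))
for l in ["focus","light","focus_tab","light_mark","lever"]:
  for d in bot.silhouettes(l,"wrist")[:2]: print(l,round(d["score"],2),np.round(d["location"]),d["region"].sum())
E
```

```text
t 9.78 tcp [ 0.4952 -0.1179  0.2131] turn [-0.14 -0.09  0.39] shift cm [-0.21 -0.02 -0.  ]
t 9.82 tcp [ 0.4957 -0.1179  0.2133] turn [-0.12 -0.1   0.45] shift cm [-0.21 -0.08  0.  ]
focus 0.92 [324.  43.] 6322
light 0.82 [324. 181.] 4789
focus_tab 0.72 [382.  41.] 184
light_mark 0.76 [344. 117.] 46244
lever 0.91 [463. 126.] 1762
```

View pics/w5.png

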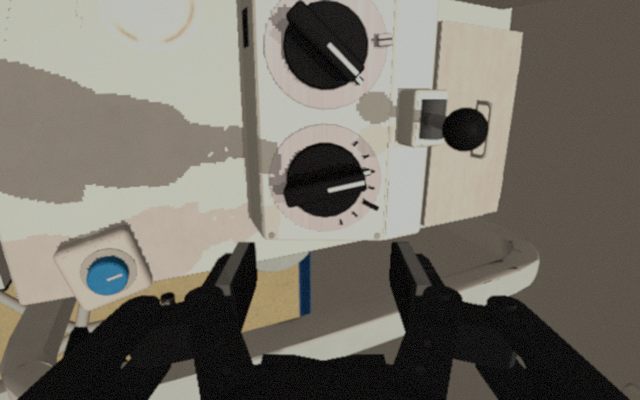

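```bash
python3 - <<'E'
import cv2
a=cv2.imread("pics/w5.png")[0:250,235:500];cv2.imwrite("pics/w5c.png",cv2.resize(a,(636,600),interpolation=cv2.INTER_CUBIC))
E
```

```text
(no output)
```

View pics/w5c.png

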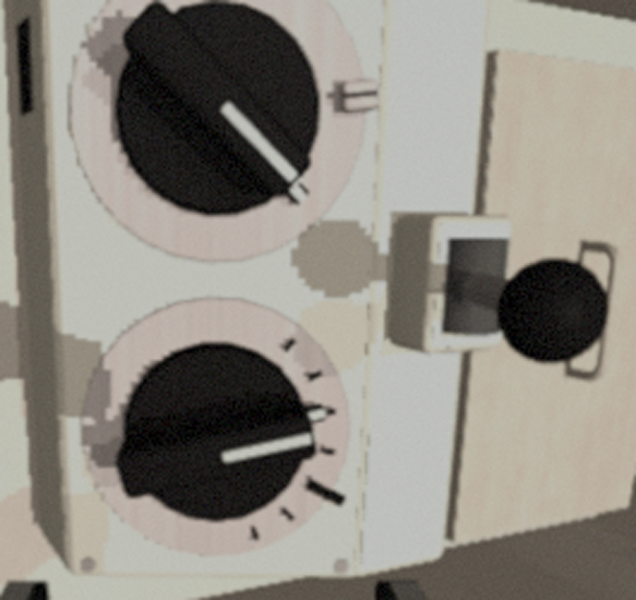

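```bash
cat > con.py <<'E'
from h import *
import pickle
T=np.radians(25); c25,s25=np.cos(T),np.sin(T)
def world(p,L): return place(p,L)
def pan(s,l,h): # console-frame point: s along slope from front edge, l left, h above panel
    s,l,h=np.broadcast_arrays(s,l,h); return np.stack([-.07+s*c25-h*s25,l+0*s,.05+s*s25+h*c25],-1)
def topanel(p,i,uv,h):
    o,v=ray(i,uv); M=place([0,0,-p[2]],np.eye(3)) ; q=place([0,0,-p[2]],o-[p[0],p[1],0]); w=place([0,0,-p[2]],v)
    n=np.array([-s25,0,c25]); t=((pan(0.,0.,h)-q)@n)/(w@n); X=q+w*t[:,None]-[-.07,0,.05]
    return np.c_[X@[c25,0,s25],X[:,1]]
E
cat > fitc.py <<'E'
from con import *
W=pickle.load(open("w5.pkl","rb"))
q=lambda a:np.array(a,float)/2.4+[235,0]
th=np.linspace(0,2*np.pi,180,endpoint=False)
def res(z):
    p=z[:3];r=[]
    for l,e in ((-.053,[82,348,297,555]),(.053,[70,365,None,262])):
        C=(proj(W,place(p,pan(z[3]+z[4]*np.cos(th),l+z[4]*np.sin(th),0.)))-[235,0])*2.4
        f=[C[:,0].min(),C[:,0].max(),C[:,1].min(),C[:,1].max()]
        r+=[(a-b) for a,b in zip(f,e) if b is not None]
    co=(proj(W,place(p,np.array([[-.07,-.11,.05],[.03,-.11,.096]])))-[235,0])*2.4
    r+=list((co-[[75,573],[360,573]]).ravel())
    return np.array(r)
z=least_squares(res,[.579,-.067,0,.055,.045],x_scale=[.01,.01,.01,.01,.01],diff_step=1e-4,loss="soft_l1",f_scale=3).x
print(z.round(4),res(z).round(1))
p=z[:3]
def show(n,uv,h,l):
    X=topanel(p,W,q(uv),h)-[z[3],l]; print(n,X.round(4).tolist(),"ang",np.degrees(np.arctan2(X[:,1],X[:,0])).round(1),"r",np.hypot(*X.T).round(4)); return X
a=show("focus line",[[222,105],[297,183]],.032,.053); d=a[1]-a[0];print(" dir",np.degrees(np.arctan2(d[1],d[0])))
show("tab",[[338,96],[378,95]],.008,.053)
a=show("light line",[[222,459],[312,438]],.032,-.053); d=a[1]-a[0];print(" dir",np.degrees(np.arctan2(d[1],d[0])))
show("mark",[[307,483],[343,500]],.001,-.053)
show("other marks",[[254,533],[287,514],[327,450],[330,411],[314,375],[289,344]],.001,-.053)
for s in (0,.5,1.0):
  b=s-.5; print("lever",s,(proj(W,place(p,[[.05+.07*np.sin(b),0,.116+.07*np.cos(b)]]))-[235,0])*2.4)
pickle.dump(z,open("con.pkl","wb"))
E
python3 fitc.py
```

```text
[ 0.5849 -0.066   0.0014  0.0529  0.0472] [-0.4  0.6 -1.5 -1.4 -0.1 -0.1 -1.3 -2.   3.5  6.1  4.4]
focus line [[0.0011, -0.0018], [0.023, -0.023]] ang [-59. -45.] r [0.0021 0.0325]
 dir -43.987620880100586
tab [[0.0373, 0.0039], [0.0497, 0.0044]] ang [5.9 5. ] r [0.0375 0.0499]
light line [[0.0021, -0.0006], [0.0303, 0.0064]] ang [-17.2  12. ] r [0.0022 0.031 ]
 dir 14.070835204183508
mark [[0.0332, -0.0191], [0.0465, -0.0255]] ang [-29.9 -28.7] r [0.0383 0.053 ]
other marks [[0.0145, -0.0385], [0.0264, -0.031], [0.0398, -0.0066], [0.0402, 0.0076], [0.034, 0.0204], [0.025, 0.0311]] ang [-69.4 -49.6  -9.5  10.7  30.9  51.1] r [0.0412 0.0407 0.0403 0.0409 0.0397 0.0399]
lever 0 [[539.76509014 309.0177281 ]]
lever 0.5 [[659.44451048 308.30256553]]
lever 1.0 [[710.01683594 300.71473331]]
```

```bash
cat >> con.py <<'E'
z=pickle.load(open("con.pkl","rb")) if __import__("os").path.exists("con.pkl") else None
def kp(l,h): return place(z[:3],pan(z[3],l,h))
E
python3 - <<'E'
from con import *
print(bot.get_obs()["q"].round(2),kp(.053,.027),kp(-.053,.027))
goal(kp(.053,.10),panelR(45.5))
E
```

```text
[-0.42  0.07  0.61  2.3  -0.32  0.37  0.46] [ 0.55135962 -0.01302702  0.09682722] [ 0.55150305 -0.11902693  0.09682722]
t 10.07 tcp [ 0.4963 -0.1181  0.2137] turn [-3.00e-02 -9.00e-02 -4.51e+01] shift cm [10.5   0.13  5.64]
```

>>> carry_out --moves '[[[0,0,-45.1],[10.5,0.1,5.6],5],[[0,0,-45.1],[10.5,0.1,5.6],5],[[0,0,-45.1],[10.5,0.1,5.6],5],[[0,0,-45.1],[10.5,0.1,5.6],5],[[0,0,-45.1],[10.5,0.1,5.6],5]]'

```text
t: 10.7
eef_pos: [0.5201, -0.013, 0.1631]
tool_rot: [0.2, 0.37, 0.904, 0.082]
contact_force: [0.0, -0.2, -0.1]
gripper_width: 0.579
```

```bash
python3 - <<'E'
from con import *
bot.read_camera("wrist")
print(bot.get_obs()["q"].round(2));goal(kp(.053,.027),panelR(45.5))
E
```

```text
[-0.47  0.18  0.39  2.33 -0.12  0.21  0.8 ]
t 10.75 tcp [ 0.5201 -0.0133  0.1632] turn [ 0.01 -0.08 -0.04] shift cm [-0.01  0.03  7.34]
```

>>> carry_out --moves '[[[0,0,0],[0,0,5],5],[[0,0,0],[0,0,7],5],[[0,0,0],[0,0,7.3],5],[[0,0,0],[0,0,7.3],0.5],[[0,0,0],[0,0,7.3],0.5]]' --newtons 30

```text
t: 11.38
eef_pos: [0.5505, -0.014, 0.097]
tool_rot: [0.199, 0.369, 0.904, 0.081]
contact_force: [-17.6, 10.1, 40.6]
gripper_width: 0.18
```

>>> carry_out --moves '[[[0,0,0],[0,0,0],0.5],[[0,0,0],[0,0,0],0.5],[[0,0,0],[0,0,0],0.5]]'

```text
t: 11.75
eef_pos: [0.5507, -0.0138, 0.0971]
tool_rot: [0.199, 0.372, 0.903, 0.081]
contact_force: [5.4, -2.5, -15.4]
gripper_width: 0.18
```

```bash
python3 - <<'E'
from con import *
print(bot.get_obs()["q"].round(2),bot.get_obs()["contact_force"]);goal(kp(.053,.027),panelR(95.5))
E
```

```text
[-0.57  0.41  0.55  2.31 -1.37  0.17  2.01] [  5.43531969  -2.53162662 -15.42355774]
t 11.75 tcp [ 0.5507 -0.0138  0.0971] turn [ -0.12  -0.17 -50.24] shift cm [0.02 0.08 0.05]
```

>>> carry_out --moves '[[[0,0,-8],[0,0,0],0.5],[[0,0,-16],[0,0,0],0.5],[[0,0,-16],[0,0,0],0.5]]'

```text
t: 12.12
eef_pos: [0.5508, -0.0137, 0.0972]
tool_rot: [0.208, 0.242, 0.946, 0.053]
contact_force: [8.0, -3.5, -16.2]
gripper_width: 0.176
```

```bash
python3 - <<'E'
from con import *
print(bot.get_obs()["q"].round(2),bot.get_obs()["contact_force"].round(1));goal(kp(.053,.027),panelR(95.5))
E
```

```text
[-0.57  0.41  0.55  2.31 -1.37  0.17  2.29] [  8.   -3.5 -16.2]
t 12.12 tcp [ 0.5508 -0.0137  0.0972] turn [ -0.06  -0.19 -34.17] shift cm [0.   0.07 0.06]
```

>>> carry_out --moves '[[[0,0,-9],[0,0,0],0.5],[[0,0,-18],[0,0,0],0.5],[[0,0,-27],[0,0,0],0.5],[[0,0,-34],[0,0,0],0.5],[[0,0,-34],[0,0,0],0.5]]'

```text
t: 12.75
eef_pos: [0.551, -0.0134, 0.0973]
tool_rot: [0.215, -0.046, 0.976, -0.01]
contact_force: [6.8, -1.8, -15.6]
gripper_width: 0.178
```

>>> carry_out --moves '[[[0,0,0],[0,0,0],0.5],[[0,0,0],[0,0,0],5],[[0,0,0],[0,0,0],5],[[0,0,0],[0,0,-3],5],[[0,0,0],[0,0,-7],5]]'

```text
t: 13.38
eef_pos: [0.5243, -0.0135, 0.1574]
tool_rot: [0.215, -0.046, 0.975, -0.01]
contact_force: [1.0, 0.8, 1.4]
gripper_width: 0.588
```

```bash
python3 - <<'E'
from con import *
print(bot.get_obs()["q"].round(2),bot.get_obs()["contact_force"].round(1));goal(kp(.053,.10),panelR(95.5))
goal(kp(-.053,.12),panelR(103.5))
pic("wrist","w6.png");W=bot.camera_info("wrist");pickle.dump(W,open("w6.pkl","wb"))
E
```

```text
[-0.96  0.32  1.    2.35 -0.97  0.3   2.52] [1.  0.8 1.4]
t 13.38 tcp [ 0.5243 -0.0135  0.1574] turn [ 0.05 -0.09 -0.11] shift cm [ 0.1   0.05 -0.67]
t 13.38 tcp [ 0.5243 -0.0135  0.1574] turn [ 0.06 -0.09 -8.11] shift cm [  1.09 -10.5   -2.67]
```

View pics/w6.png

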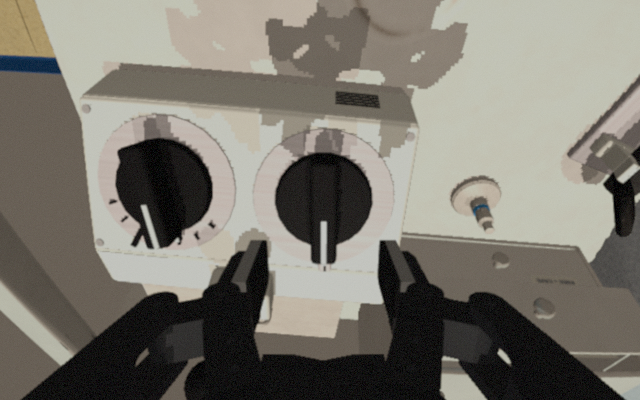

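```bash
cat > meas.py <<'E'
from con import *
def show(W,n,uv,h,l):
    X=topanel(z[:3],W,np.array(uv,float),h)-[z[3],l]; d=X[-1]-X[0]
    print(n,X.round(4).tolist(),"ang",np.degrees(np.arctan2(X[:,1],X[:,0])).round(1),"dir",np.degrees(np.arctan2(d[1],d[0])).round(1))
E
python3 - <<'E'
from meas import *
W=pickle.load(open("w6.pkl","rb"))
show(W,"focus",[[323,222],[323.5,262]],.032,.053)
show(W,"light",[[144,206],[155,247]],.032,-.053)
show(W,"marks",[[113,202],[123,218],[137,236],[181,240],[197,233],[210,225]],.001,-.053)
for n,l,a,r,h in (("tab",.053,5.5,.04,.008),("tabout",.053,5.5,.05,.008),("mark",-.053,-29.7,.045,.001)):
    a=np.radians(a);print(n,proj(W,place(z[:3],pan(z[3]+r*np.cos(a),l+r*np.sin(a),h))))
m=cv2.imread("pics/w6.png")
cv2.imwrite("pics/w6c.png",cv2.resize(m[120:300,90:390],(800,480),interpolation=cv2.INTER_CUBIC))
E
```

```text
focus [[0.005, 0.0004], [0.0316, 0.0032]] ang [5.  5.8] dir 6.0
light [[0.005, -0.0007], [0.0316, 0.0044]] ang [-7.7  8. ] dir 10.9
marks [[0.017, -0.0393], [0.0284, -0.0331], [0.0414, -0.0239], [0.0412, 0.0083], [0.0346, 0.02], [0.0275, 0.0293]] ang [-66.6 -49.4 -30.   11.3  30.   46.8] dir 81.3
tab [[323.22558455 255.47867372]]
tabout [[323.27049793 268.22893425]]
mark [[138.92733339 233.27443085]]
```

View pics/w6c.png

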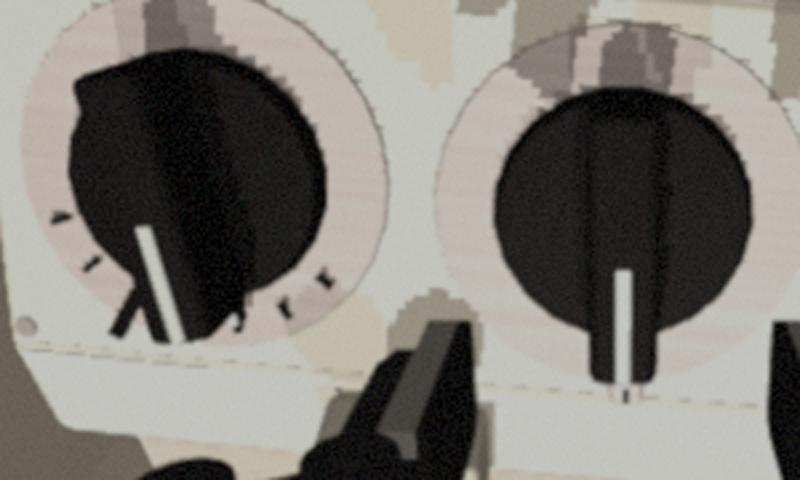

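```bash
python3 - <<'E'
from con import *
goal(kp(-.053,.10),panelR(102.5))
E
```

```text
t 13.43 tcp [ 0.5241 -0.0131  0.1603] turn [ 0.04  0.1  -7.07] shift cm [  1.2  -10.53  -0.4 ]
```

>>> carry_out --moves '[[[0,0,-7],[1.2,-10.5,-0.4],5],[[0,0,-7],[1.2,-10.5,-0.4],5],[[0,0,-7],[1.2,-10.5,-0.4],5],[[0,0,-7],[1.2,-10.5,-0.4],5]]'

```text
t: 13.92
eef_pos: [0.5213, -0.1186, 0.1597]
tool_rot: [0.215, -0.106, 0.971, -0.023]
contact_force: [0.3, 0.6, -0.3]
gripper_width: 0.588
```

```bash
python3 - <<'E'
from con import *
print(bot.get_obs()["q"].round(2));goal(kp(-.053,.027),panelR(102.5))
E
```

```text
[-0.56  0.29  0.82  2.31 -1.01  0.35  2.9 ]
t 13.93 tcp [ 0.5213 -0.1186  0.1597] turn [ 0.09 -0.01 -0.08] shift cm [-0.07 -0.07  6.97]
```

>>> carry_out --moves '[[[0,0,0],[-0.1,-0.1,3],5],[[0,0,0],[-0.1,-0.1,5],5],[[0,0,0],[-0.1,-0.1,5],5]]'

```text
t: 14.3
eef_pos: [0.5432, -0.1172, 0.1134]
tool_rot: [0.214, -0.108, 0.971, -0.021]
contact_force: [0.0, -0.1, 0.9]
gripper_width: 0.589
```

```bash
python3 - <<'E'
from con import *
print(bot.get_obs()["q"].round(2));goal(kp(-.053,.027),panelR(102.5))
E
```

```text
[-0.15  0.35  0.34  2.27 -1.07  0.21  2.95]
t 14.3 tcp [ 0.5432 -0.1172  0.1134] turn [ 0.29 -0.12  0.09] shift cm [-0.01 -0.2   1.85]
```

>>> carry_out --moves '[[[0,0,6],[0,-0.2,0],5],[[0,0,6],[0,-0.2,1],5],[[0,0,6],[0,-0.2,1.8],5],[[0,0,6],[0,-0.2,1.8],0.5],[[0,0,6],[0,-0.2,1.8],0.5]]'

```text
t: 14.92
eef_pos: [0.552, -0.1191, 0.0994]
tool_rot: [0.216, -0.057, 0.975, -0.011]
contact_force: [-7.8, -0.0, 12.1]
gripper_width: 0.179
```

>>> carry_out --moves '[[[0,0,0],[0,0,0],0.5],[[0,0,0],[0,0,0],0.5],[[0,0,0],[0,0,0],0.5]]'

```text
t: 15.3
eef_pos: [0.5519, -0.1193, 0.0994]
tool_rot: [0.216, -0.057, 0.975, -0.011]
contact_force: [-2.8, 5.4, 6.5]
gripper_width: 0.181
```

```bash
python3 - <<'E'
from con import *
print(bot.get_obs()["q"].round(2));goal(kp(-.053,.027),panelR(60.3))
E
```

```text
[-0.08  0.39  0.26  2.26 -1.16  0.17  2.94]
t 15.3 tcp [ 0.5519 -0.1193  0.0994] turn [ 0.23 -0.05 36.35] shift cm [0.14 0.04 0.22]
```

>>> carry_out --moves '[[[0,0,8],[0,0,0],0.5],[[0,0,16],[0,0,0],0.5],[[0,0,24],[0,0,0],0.5],[[0,0,32],[0,0,0],0.5],[[0,0,36.4],[0,0,0],0.5]]'

```text
t: 15.92
eef_pos: [0.5516, -0.1205, 0.0993]
tool_rot: [0.209, 0.252, 0.943, 0.057]
contact_force: [-3.1, 2.4, 4.7]
gripper_width: 0.181
```

```bash
python3 - <<'E'
from con import *
print(bot.get_obs()["q"].round(2));goal(kp(-.053,.027),panelR(60.3))
E
```

```text
[-0.2   0.4   0.4   2.27 -1.3   0.22  2.44]
t 15.93 tcp [ 0.5516 -0.1205  0.0993] turn [ 0.09 -0.06 -0.3 ] shift cm [0.18 0.07 0.22]
```

Release, retreat and look.

>>> carry_out --moves '[[[0,0,0],[0,0,0],0.5],[[0,0,0],[0,0,0],5],[[0,0,0],[0,0,0],5],[[0,0,0],[0,0,-3],5],[[0,0,0],[0,0,-8],5]]'

```text
t: 16.55
eef_pos: [0.5188, -0.1217, 0.1688]
tool_rot: [0.208, 0.252, 0.944, 0.055]
contact_force: [0.5, 0.5, 1.8]
gripper_width: 0.585
```

```bash
python3 - <<'E'
from con import *
print(bot.get_obs()["q"].round(2)); bot.read_camera("side")
pic("wrist","w7.png");W=bot.camera_info("wrist");pickle.dump(W,open("w7.pkl","wb"))
th=lambda l,a,r,h: place(z[:3],pan(z[3]+r*np.cos(np.radians(a)),l+r*np.sin(np.radians(a)),h))
print("light line expect",proj(W,[th(-.053,-29.7,.004,.032),th(-.053,-29.7,.0316,.032)]).round(1).tolist(),"mark",proj(W,[th(-.053,-29.7,.038,.001),th(-.053,-29.7,.053,.001)]).round(1).tolist())
im=cv2.imread("pics/w7.png"); u,v=proj(W,th(-.053,0,0,.02))[0].astype(int); print(u,v)
g=cv2.cvtColor(im,cv2.COLOR_BGR2GRAY); x0,y0=max(u-80,0),max(v-80,0); crop=g[y0:v+80,x0:u+80]
# white line = bright pixels within 33 mm of the axis at bar-top height
yy,xx=np.mgrid[0:400,0:640]; X=topanel(z[:3],W,np.c_[xx.ravel(),yy.ravel()],.032)-[z[3],-.053]
s=(np.hypot(*X.T)<.029)&(g.ravel()>140); P=X[s]; print(s.sum(),P.mean(0) if s.any() else 0, np.degrees(np.arctan2(P[:,1].mean(),P[:,0].mean())))
d=np.linalg.svd(P-P.mean(0),full_matrices=False)[2][0]; print("dir",np.degrees(np.arctan2(d[1],d[0])))
E
```

```text
[-0.53  0.25  0.78  2.3  -0.87  0.34  2.04]
light line expect [[323.8, 210.5], [323.9, 250.2]] mark [[323.7, 238.6], [323.8, 256.6]]
323 198
1198 [ 0.01085558 -0.00961341] -41.52723790997916
dir 54.099003881602066
```

```bash
cat > line.py <<'E'
from meas import *
def line(pic,pk,l,a0):
    W=pickle.load(open(pk,"rb")); g=cv2.imread("pics/"+pic,0)
    n,lab,st,ce=cv2.connectedComponentsWithStats((g>130).astype(np.uint8))
    for k in range(1,n):
        if 15<st[k,4]<600:
            X=topanel(z[:3],W,[ce[k]],.032)[0]-[z[3],l]
            if np.hypot(*X)<.035:
                v,u=np.nonzero(lab==k); P=topanel(z[:3],W,np.c_[u,v],.032)-[z[3],l]
                d=np.linalg.svd(P-P.mean(0),full_matrices=False)[2][0]
                print(pic,st[k].tolist(),X.round(4),"ang",np.degrees(np.arctan2(X[1],X[0])).round(1),"dir",np.degrees(np.arctan2(d[1],d[0])).round(1))
E
python3 - <<'E'
from line import *
line("w6.png","w6.pkl",.053,0); line("w6.png","w6.pkl",-.053,0)
line("w7.png","w7.pkl",.053,0); line("w7.png","w7.pkl",-.053,0)
goal(place(z[:3],[[-.06,0,.20]])[0],panelR(0))
E
```

```text
t 16.65 tcp [ 0.5197 -0.1217  0.1718] turn [ 0.2   0.13 60.22] shift cm [ 1.31  5.66 -2.33]
```

```bash
python3 - <<'E'
from line import *
for f in ("w6","w7"):
  g=cv2.imread(f"pics/{f}.png",0); print(f,g[205:275:4,323].tolist())
  for r in (225,235,245): print(r,g[r,310:338].tolist())
# centroid-based line per row, w7
g=cv2.imread("pics/w7.png",0).astype(float); W=pickle.load(open("w7.pkl","rb"))
uv=[]
for r in range(212,250,3):
  w=np.clip(g[r,312:337]-90,0,None); uv.append([312+(w*np.arange(25)).sum()/max(w.sum(),1e-6),r])
show(W,"light",uv,.032,-.053)
E
```

```text
w6 [17, 30, 23, 29, 139, 196, 195, 195, 196, 196, 195, 197, 196, 196, 194, 180, 143, 195]
225 [20, 18, 23, 23, 27, 29, 35, 29, 31, 37, 108, 173, 194, 196, 195, 190, 148, 75, 26, 23, 35, 32, 27, 29, 31, 24, 17, 18]
235 [19, 12, 21, 24, 26, 26, 31, 35, 29, 46, 106, 172, 192, 194, 197, 190, 147, 78, 34, 26, 37, 36, 28, 27, 24, 20, 19, 29]
245 [122, 58, 22, 17, 19, 31, 31, 32, 36, 40, 109, 171, 194, 195, 192, 175, 129, 63, 26, 33, 38, 35, 31, 24, 23, 39, 102, 157]
w7 [34, 107, 105, 105, 104, 106, 105, 86, 86, 87, 85, 196, 203, 204, 204, 202, 202, 205]
225 [30, 20, 23, 8, 19, 23, 23, 26, 23, 34, 31, 31, 25, 106, 181, 203, 207, 203, 183, 134, 62, 34, 35, 41, 38, 29, 30, 27]
235 [111, 158, 190, 192, 154, 84, 23, 21, 31, 33, 32, 33, 28, 85, 157, 195, 204, 202, 186, 133, 66, 36, 38, 40, 42, 34, 25, 38]
245 [194, 192, 196, 197, 189, 152, 84, 34, 15, 24, 27, 28, 30, 85, 156, 195, 204, 203, 187, 131, 62, 33, 27, 31, 30, 30, 45, 111]
light [[0.0051, -0.0012], [0.0068, -0.0022], [0.0086, -0.0032], [0.0104, -0.0042], [0.0122, -0.0052], [0.014, -0.0063], [0.0155, -0.0077], [0.0162, -0.0107], [0.018, -0.0118], [0.0198, -0.0128], [0.0217, -0.0138], [0.0233, -0.0154], [0.0258, -0.0153]] ang [-13.2 -17.9 -20.4 -22.1 -23.3 -24.1 -26.2 -33.6 -33.2 -32.9 -32.5 -33.5
 -30.6] dir -34.1
```

```bash
python3 - <<'E'
from con import *
b=place(z[:3],[[.0164,0,.177]])[0]; print(b)
goal([.535,b[1],.19],down(90))
E
```

```text
[ 0.60129744 -0.0659595   0.177     ]
t 16.65 tcp [ 0.5197 -0.1217  0.1718] turn [  6.54  24.65 -29.29] shift cm [ 0.89  5.91 -0.99]
```

>>> carry_out --moves '[[[0,0,0],[0,0,-3],0],[[6.5,24.6,-29.3],[0.9,5.9,-1],0],[[6.5,24.6,-29.3],[0.9,5.9,-1],0],[[6.5,24.6,-29.3],[0.9,5.9,-1],0],[[6.5,24.6,-29.3],[0.9,5.9,-1],0]]'

```text
t: 17.27
eef_pos: [0.5357, -0.065, 0.1865]
tool_rot: [-0.003, -0.002, 1.0, 0.001]
contact_force: [-0.3, 0.3, 0.3]
gripper_width: 0.003
```

```bash
python3 - <<'E'
from con import *
print(bot.get_obs()["q"].round(2),bot.get_obs()["contact_force"].round(1))
goal([.57,-.066,.178],down(90));goal([.63,-.066,.178],down(90))
E
```

```text
[-0.66  0.44  0.86  1.98 -0.43  0.92  2.  ] [-0.3  0.3  0.3]
t 17.27 tcp [ 0.5357 -0.065   0.1865] turn [ 0.08 -0.3   0.27] shift cm [-3.43 -0.11  0.84]
t 17.27 tcp [ 0.5357 -0.065   0.1865] turn [ 0.08 -0.3   0.27] shift cm [-9.43 -0.14  0.8 ]
```

>>> carry_out --moves '[[[0,0,0],[-3,-0.1,0.8],0],[[0,0,0],[-5,-0.1,0.8],0],[[0,0,0],[-7,-0.1,0.8],0],[[0,0,0],[-9,-0.1,0.8],0],[[0,0,0],[-10,-0.1,0.8],0]]'

```text
t: 17.9
eef_pos: [0.6351, -0.0662, 0.1775]
tool_rot: [-0.002, -0.0, 1.0, 0.001]
contact_force: [-0.9, 0.5, -1.3]
gripper_width: 0.001
```

>>> carry_out --moves '[[[0,0,0],[-0.6,0,0],0],[[0,0,0],[-1.2,0,0],0],[[0,0,0],[-1.2,0,0],0]]'

```text
t: 18.27
eef_pos: [0.642, -0.0665, 0.1776]
tool_rot: [-0.007, 0.001, 1.0, 0.002]
contact_force: [-14.5, 1.3, 6.6]
gripper_width: -0.003
```

>>> carry_out --moves '[[[0,0,0],[2,0,0],0],[[0,0,0],[6,0,-2],0],[[0,0,0],[12,0,-6],0],[[0,0,0],[18,0,-12],0],[[0,0,0],[18,0,-12],0]]'

```text
t: 18.9
eef_pos: [0.4656, -0.0673, 0.3001]
tool_rot: [-0.001, 0.001, 1.0, 0.002]
contact_force: [0.7, 0.1, 0.7]
gripper_width: 0.002
```

```bash
python3 - <<'E'
from meas import *
print(bot.get_obs()["contact_force"].round(1),tcp()[0])
pic("wrist","w8.png");pickle.dump(bot.camera_info("wrist"),open("w8.pkl","wb"));pic("scene","s8.png");pic("side","d8.png")
for c in ("scene","side"):
  i=bot.camera_info(c)
  bot.read_camera(c)
  for l,zz in (("lever",0),("handpiece",.033),("cotton_pads",.02),("timer",.02),("electrode",.02)):
    d=bot.silhouettes(l,c)
    if d: print(c,l,round(d[0]["score"],2),np.round(d[0]["location"]),np.round(onz(i,d[0]["location"],zz)[0],3))
  for s in (0,1): b=s-.5; print(c,"tip",s,proj(i,place(z[:3],[[.05+.07*np.sin(b),0,.116+.07*np.cos(b)]])).round())
a=cv2.imread("pics/s8.png")[140:360,180:450];b=cv2.imread("pics/w8.png")
A=cv2.resize(a,(420,342),interpolation=cv2.INTER_CUBIC);d=cv2.resize(cv2.imread("pics/d8.png")[120:380,210:450],(316,342),interpolation=cv2.INTER_CUBIC)
B=cv2.resize(b,(400,250),interpolation=cv2.INTER_AREA);top=np.hstack([A,d]);B=cv2.copyMakeBorder(B,0,0,0,top.shape[1]-400,cv2.BORDER_CONSTANT)
cv2.imwrite("pics/fin.png",np.vstack([top,B]))
E
```

```text
[0.7 0.1 0.7] [ 0.46561583 -0.0672868   0.30010121]
scene lever 0.57 [400. 175.] [0.948 0.052 0.   ]
scene handpiece 0.94 [254. 219.] [0.498 0.238 0.033]
scene cotton_pads 0.71 [213. 250.] [0.365 0.249 0.02 ]
scene timer 0.59 [382. 329.] [ 0.368 -0.182  0.02 ]
scene electrode 0.45 [314. 222.] [0.586 0.117 0.02 ]
scene tip 0 [[389. 186.]]
scene tip 1 [[402. 173.]]
side lever 0.64 [260. 140.] [ 0.79 -0.3   0.  ]
side handpiece 0.9 [259. 304.] [0.523 0.238 0.033]
side cotton_pads 0.8 [339. 338.] [0.365 0.245 0.02 ]
side timer 0.72 [394. 194.] [ 0.365 -0.182  0.02 ]
side electrode 0.84 [250. 265.] [0.589 0.151 0.02 ]
side tip 0 [[284. 144.]]
side tip 1 [[257. 138.]]
```

View pics/fin.png

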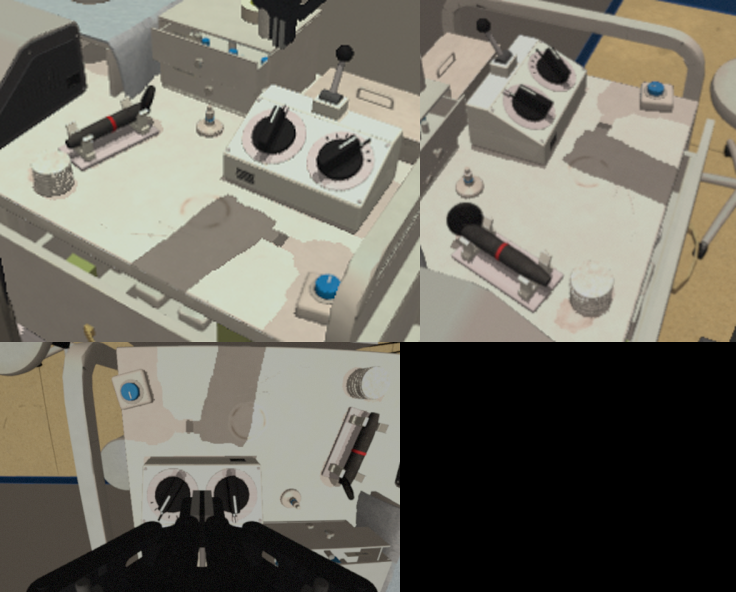

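```bash
python3 - <<'E'
from con import *
def ball(f,u,v):
    g=cv2.GaussianBlur(cv2.resize(cv2.imread("pics/"+f,0)[v-18:v+18,u-18:u+18],None,fx=8,fy=8,interpolation=cv2.INTER_CUBIC),(0,0),4)
    c=cv2.distanceTransform((g<60).astype(np.uint8),cv2.DIST_L2,5); _,m,_,(x,y)=cv2.minMaxLoc(c); return np.array([(x+.5)/8-.5+u-18,(y+.5)/8-.5+v-18]),m/8
for c,f0,f1,a,b in (("scene","s0.png","s8.png",(389,186),(402,173)),("side","d0.png","d8.png",(284,144),(257,138))):
    i=bot.camera_info(c); tip=lambda s:proj(i,place(z[:3],[[.05+.07*np.sin(s-.5),0,.116+.07*np.cos(s-.5)]]))[0]
    p0,r0=ball(f0,*a);p1,r1=ball(f1,*b); print(c,p0,r0,p1,r1)
    ss=np.linspace(0,1.2,121); k=[np.linalg.norm(tip(s)-tip(0)-(p1-p0)) for s in ss]; print("lever change",ss[np.argmin(k)],min(k),"start",ss[np.argmin([np.linalg.norm(tip(s)-p0) for s in ss])],"end",ss[np.argmin([np.linalg.norm(tip(s)-p1) for s in ss])])
E
```

```text
scene [388.6875 184.9375] 5.375 [401.0625 173.9375] 5.349612712860107
lever change 0.9 1.969367392383027 start 0.03 end 0.89
side [283.5625 143.5625] 5.4250006675720215 [257.6875 139.0625] 5.5
lever change 0.9400000000000001 2.1532843287981414 start 0.03 end 0.97
```

>>> carry_out --moves '[[[0,0,0],[-6,0,4],0],[[0,0,0],[-10,0,9],0],[[0,0,0],[-14,0,12.2],0],[[0,0,0],[-17.2,0,12.2],0],[[0,0,0],[-18.2,0,12.2],0]]'

```text
t: 20.27
eef_pos: [0.6404, -0.0661, 0.1718]
tool_rot: [-0.014, 0.0, 1.0, 0.002]
contact_force: [-37.2, 3.9, 9.0]
gripper_width: -0.002
```

>>> carry_out --moves '[[[0,0,0],[-0.3,0,0],0],[[0,0,0],[-0.3,0,0],0]]'

```text
t: 20.52
eef_pos: [0.6402, -0.066, 0.172]
tool_rot: [-0.015, 0.001, 1.0, 0.003]
contact_force: [-28.7, 3.2, 3.0]
gripper_width: -0.001
```

>>> carry_out --moves '[[[0,0,0],[3,0,0],0],[[0,0,0],[7,0,-2],0],[[0,0,0],[12,0,-6],0],[[0,0,0],[18,0,-12],0],[[0,0,0],[18,0,-12],0]]'

```text
t: 21.15
eef_pos: [0.4708, -0.0674, 0.2982]
tool_rot: [-0.001, 0.001, 1.0, 0.002]
contact_force: [0.7, 0.7, 0.8]
gripper_width: 0.002
```

Pushed with 29–37 N, the lever does not go further, so it is on its stop. Handing in.

```bash
python3 -c "
from h import *
print(bot.get_obs()['contact_force'].round(1)); print(bot.hand_in())"
```

```text
[0.7 0.7 0.8]
the job is handed in; nothing more can be done
None
```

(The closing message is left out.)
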